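# Park the cling-film dispenser in its dock, round the keeper post

### The job

Park the long blue-and-white cling-film dispenser in its steel dock, only by pushing it along the worktop with the fingertips: angle it so that its left end slips in behind the keeper post, then push its right end in until the orange spring flap has snapped shut in front of it. Keep the dispenser flat on the worktop, do not pinch or lift it, and leave the other things where they stand.

Things in the scene. Friction and masses are not known exactly. Their poses are not given: they have to be found in the camera images.
- dock: fixed steel dock on the worktop, at most 60 mm tall, open at the front and top. Origin: on the worktop, middle of its back fence's inner face; x = depth, away from the robot (bay at negative x), y left along the fence. Cheeks' inner faces: left at y = +156 mm (x = 0 to -102), right at y = -156 mm (x = 0 to -54). Bay floor is the bare worktop. Screw flanges (3 mm high) lie outside
- bay (a point): where the dispenser's origin lies when it is parked: dock x = -34 mm, y = 0, on the worktop, axes as the dock's. The parked dispenser has play: 6 mm either way along x and along y. Post and flap leave 68 mm of depth between them and the fence
- post (a point): top centre of the keeper post, an upright black-sleeved pin 20 mm across and 60 mm tall, fixed at dock x = -78 mm, y = +128 mm, in front of the bay's left end; the dispenser's left end belongs between it and the fence. A 3 mm high foot plate lies to its left and in front of it
- flap (a joint): orange spring flap, 34 mm tall, upright hinge pin at dock x = -96 mm, y = -164 mm (barrel 12 mm across), at the bay's right front. 0 = shut, slanting inward and back from the pin; grows (rad) as its tip swings outward (right), stop at 0.9; about 0.7 lets the dispenser pass. A spring (1.6 to 4 N at the tip) shuts it. The dispenser's end, pushed in, opens it; once in, it snaps shut in front of it
- flap_tip (a point): upper end of the flap's free tip (3 mm radius); flap shut: dock x = -71 mm, y = -141 mm, 43 mm above the worktop
- dispenser: closed hard-plastic cling-film dispenser: white trough, blue cover, grey end caps, red cutter slide on top. 300 mm long (its y), 56 mm wide (its x), 50 mm tall (slide to 56 mm); upright corners rounded to 10 mm radius; about 0.55 kg, slides on the worktop, its mass even along its length. Origin: centre of its underside; y points to its left end, -x is its front (robot side)
- dispenser_left (a point): centre of the dispenser's left end face, 25 mm above its underside
- dispenser_right (a point): centre of the dispenser's right end face, 25 mm above its underside
- bottle_snack: small clear bottle with orange cap, 58 mm across, 182 mm tall; origin: centre of its underside; bystander, must stay where it stands
- sauce_cup_1: lidded clear sauce cup, 73 mm across, 49 mm tall; origin: centre of its underside; bystander, must stay where it stands
- lid_orange_2: orange screw lid lying flat, 102 mm across, 18 mm tall; origin: centre of its underside; bystander, must stay where it stands
- scoop_steel: steel scoop, 229 x 70 x 46 mm, its long axis its x; origin: centre of its underside; bystander, must stay where it stands
- beaker: small clear tumbler, 48 mm across, 60 mm tall; origin: centre of its underside; bystander, must stay where it stands
- timer: white kitchen timer standing up, 27 x 68 x 66 mm; origin: centre of its underside; bystander, must stay where it stands

How it is judged:
On the way:
1. the dispenser's left end is behind the keeper post while its right end is still outside the bay (x of dispenser_left in the frame of dock above -0.058 m and y of dispenser_left in the frame of dock above 0.126 m and x of dispenser_right in the frame of dock below -0.075 m), for 0.05 s.
At the end, for the whole second after the job is handed in: The dispenser lies still and flat on the worktop inside the dock, its centre 24 to 42 mm in front of the fence face, within 10 mm of the bay's middle and parallel to the fence within 0.06 rad, and the flap is shut (below 0.08 rad) in front of it (x of dispenser in the frame of dock between -0.042 and -0.024 m and y of dispenser in the frame of dock between -0.01 and 0.01 m and angle between the y axis of dispenser and the y axis of dock, either way round below 0.06 rad and value of joint flap below 0.08 rad and height (world z) of dispenser below 0.004 m and angle between dispenser's own z axis and vertical below 0.03 rad and linear speed of dispenser below 0.01 m/s); the robot touches nothing.
It fails at once if the dispenser is lifted or tipped (more than 8 mm or 0.12 rad) (height (world z) of dispenser above 0.008 m or angle between dispenser's own z axis and vertical above 0.12 rad).
It fails at once if the fingers straddle the dispenser to pinch it (the grasp point is inside it) (x of the grasp point in the frame of dispenser between -0.022 and 0.022 m and y of the grasp point in the frame of dispenser between -0.144 and 0.144 m and z of the grasp point in the frame of dispenser below 0.052 m).
It fails at once if another thing on the worktop is moved by more than 20 mm (distance of any of bottle_snack, sauce_cup_1, lid_orange_2, scoop_steel, beaker, timer from where it was at the start of the episode above 0.02 m).
It also fails if it takes over 67 s, if anything falls off the work surface, if the arm or the gripper's body presses on something with over 40 N, if the wrist force passes 120 N, or if a joint passes its speed limit or range.

### The arm

A 6-joint arm with a two-finger parallel gripper is mounted at the origin on a cart in front of the work surface, level with it; the furniture and walls round the work are solid. World frame = base frame: x ahead of the robot, y to its left, z up, the work surface at z = 0. Lengths are in m, angles in rad, forces in N, time in s.
With the tool pointing down it reaches from about 0.35 to 0.775 m from the base axis. Payload 5.5 kg.
Tool frame: the origin (TCP) lies at the very end of the fingers, on their centre line; the grasp point (between the pads) lies env.pinch_z behind it (env.pinch_z is the distance from the TCP to the grasp point, in m); z points along the fingers, y is the line along which they close (so a half turn about z gives the same grasp; the last joint's range is limited). The gripper opens to 85 mm and grips with 20 to 120 N. Pads are 22 mm wide; open, the fingers measure 114 mm over their backs; the gripper's body (76 mm by 85 mm) begins 54 mm behind the grasp point. The pads swing forward as they close: fully open they stand 13 mm farther back than shut.
Start: joints at [-1.381, 0.313, 0.046, 1.304, 0, 1.431], TCP at [0.186, -0.544, 0.231] pointing down, gripper open.
Joint ranges: [-2.76, 2.76], [-0.86, 1.69], [-1.03, 1.26], [-2.2, 2.34], [-1.47, 1.5], [-3.14, 3.14]. Speed limits (rad/s): [2.57, 2.57, 3.14, 3.14, 3.14, 3.14].

### API

Orientations are given as a unit quaternion [w, x, y, z].
In Python, from workcell import env, eyes gives the robot as it stands.
- The arm moves only by the shell command python3 -m jog 'ROWS' [FORCE]. ROWS is JSON, one flat list of numbers, 7 for each row, row after row: the shift along the world's x, y, z as a fraction of full scale, then the turn, a rotation vector about the world's x, y, z as a fraction of full scale, then the opening, from -1 (shut) to 1 (fully open), so that 0 is half open. A call has 1 to 12 rows; each row is the pose to reach, as a shift and turn from the pose commanded when the call began, turning the shorter way round; what a row does not reach only later rows make up. Full scale, the value 1, is 20 cm for a shift and pi rad for a turn. A row lasts 1/12 s, in which the tool goes at most 41.7 mm and 7.16 degrees, less where a joint would pass 70% of its speed; a pose out of reach is approached as far as the arm can. A call with a number of a shift or a turn outside -1 to 1 is refused whole. A call with a gripper value outside its range is refused whole. The fingers move at their own pace and stop on an object; FORCE is the grip in N (left out, the last holds). Time passes only in rows, so rows that repeat a pose let the fingers close. It gives the time, the measured TCP pose, the force, the opening and the grip force at its end, in the units of the state.
- env.get_state(): the state, without advancing time (a new reading comes with each control period).
- eyes.read_camera(name): name is "side" or "top" or "wrist"; returns (picture, depth): 400x640x3 uint8, red, green, blue; 400x640 float32, m along the optical axis (not along the pixel's ray), 0 where there is no reading.
- eyes.calibration(name): a dict with "fx", "fy", "cx", "cy" (pixels), "k1" (the pictures are not rectified: a ray, as slopes to the right and down, at radius r is drawn at 1 + k1 r^2 times it, then the intrinsics apply), "R" (3x3) and "t" (3): a world point X has camera coordinates R X + t; the wrist camera has in their place "tool_from_camera" (4x4, takes a point from camera to tool coordinates, whose origin is the TCP and whose axes are the flange's). Camera axes: x right, y down, z forward; pixel columns grow to the right and rows downward; lengths in m; the calibration is good to about 2 mm. A picture is of the moment at which its call begins: read the wrist's pose just before it. calibration takes no time and is no camera call.
- env.hand_in(): hands the job in; it is judged then, once.
The state is a dict: "clock": time; "joint_pos": joint angles; "qvel": joint speeds; "tau": joint torques, N m; "tcp_pos": TCP position; "orientation": TCP orientation; "wrist_force": force on the tool from outside, world axes, zero at the start; "ft_torque": the same for the moment, N m; "finger_gap": finger opening in m; "grip_force": force on a finger pad.
Only numpy, scipy, OpenCV 4.12 (cv2) and the standard library are available. Lean on these libraries where they do the work, as an engineer would, in place of code of your own. Each camera call takes 0.05 s, during which the arm holds its last target. There are 200 camera calls.

## Working session

There is one attempt and no reset: what is moved stays moved. The work goes in short steps, Python scripts to look and compute and a shell command to move; the robot and the scene stay as the last step left them, time stands still between calls to the robot, and variables do not carry over. Pictures are saved under pics/ and viewed, at most 10 in all, crops included, and the job is handed in when it is done.

```bash
mkdir -p pics
python3 - <<'E'
from workcell import env, eyes
import cv2, numpy as np
for n in ("top","side"):
    p,d=eyes.read_camera(n); cv2.imwrite(f"pics/{n}0.png",p[:,:,::-1]); np.savez(f"{n}0.npz",p=p,d=d)
    c=eyes.calibration(n); print(n,{k:np.round(v,3).tolist() for k,v in c.items()})
s=env.get_state(); print(s, env.pinch_z)
E
```

```text
top {'fx': 519.716, 'fy': 519.716, 'cx': 324.843, 'cy': 202.516, 'k1': -0.165, 'R': [[0.021, -1.0, 0.005], [-0.991, -0.022, -0.13], [0.13, -0.002, -0.992]], 't': [0.023, 0.57, 1.497]}
side {'fx': 517.562, 'fy': 517.562, 'cx': 321.273, 'cy': 204.129, 'k1': -0.067, 'R': [[0.275, -0.961, -0.018], [-0.648, -0.171, -0.742], [0.71, 0.216, -0.67]], 't': [-0.113, 0.433, 1.324]}
{'clock': 0.1, 'joint_pos': array([-1.38060131e+00,  3.13928902e-01,  4.51059210e-02,  1.30362262e+00,
        2.27677392e-06,  1.43123239e+00]), 'qvel': array([ 0.00182076, -0.00209844,  0.00144428,  0.00148894, -0.00059903,
        0.00054083]), 'tau': array([ 2.80137916e-03, -4.81726849e+01,  2.99243313e+01,  1.27267151e-02,
       -1.26756654e-04, -4.66523886e-06]), 'tcp_pos': array([ 0.18611728, -0.54356098,  0.23050146]), 'orientation': array([-8.24399793e-04,  9.86437809e-01,  1.64133387e-01, -1.97358311e-05]), 'wrist_force': array([-0.52101232, -0.70505103, -0.00494748]), 'ft_torque': array([ 0.01037538, -0.03212625, -0.02540381]), 'grip_force': 0.0, 'finger_gap': 0.0854642375043447} 0.0187
```

View pics/top0.png

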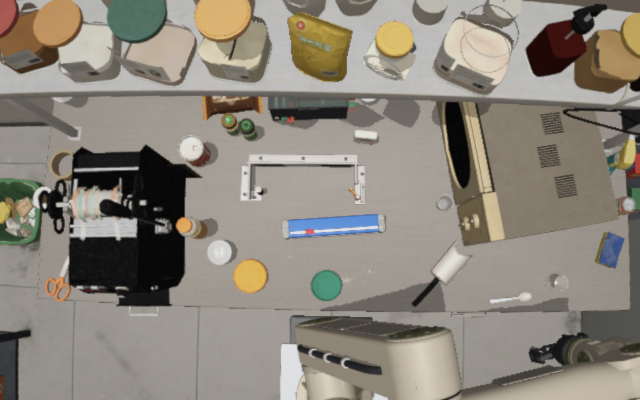

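View pics/side0.png

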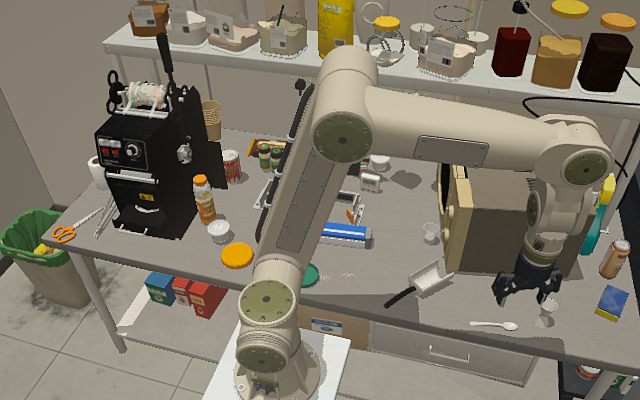

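The top view shows the dock (240–365, 155–203), post near (258,190), orange flap near (353,190), and the dispenser (283–385, 215–238) in front of the dock. I'll localise them roughly from the top view next.

```bash
cat > h.py <<'E'
import numpy as np, cv2
from scipy.spatial.transform import Rotation as Ro
from workcell import env, eyes
def wrist_cal(s):
    c=dict(eyes.calibration("wrist")); T=np.eye(4); w,x,y,z=s["orientation"]
    T[:3,:3]=Ro.from_quat([x,y,z,w]).as_matrix(); T[:3,3]=s["tcp_pos"]
    M=np.linalg.inv(T@np.array(c["tool_from_camera"])); c["R"]=M[:3,:3]; c["t"]=M[:3,3]; return c
def rays(c,uv):
    uv=np.atleast_2d(np.asarray(uv,float)); q=(uv-[c["cx"],c["cy"]])/[c["fx"],c["fy"]]; p=q.copy()
    for _ in range(20): p=q/(1+c["k1"]*(p**2).sum(1,keepdims=True))
    return np.c_[p,np.ones(len(p))]
def plane(c,uv,z):
    R=np.array(c["R"]);d=rays(c,uv)@R; o=-R.T@np.array(c["t"]); return o+d*((z-o[2])/d[:,2])[:,None]
def cloud(c,d):
    v,u=np.mgrid[:d.shape[0],:d.shape[1]]; r=rays(c,np.c_[u.ravel(),v.ravel()])*d.reshape(-1,1)
    return ((r-np.array(c["t"]))@np.array(c["R"])).reshape(*d.shape,3)
def proj(c,X):
    p=np.atleast_2d(X)@np.array(c["R"]).T+np.array(c["t"]); p=p[:,:2]/p[:,2:]; p=p*(1+c["k1"]*(p**2).sum(1,keepdims=True))
    return p*[c["fx"],c["fy"]]+[c["cx"],c["cy"]]
def disp(p,c,ztop=0.05,lim=None):
    h=cv2.cvtColor(p,cv2.COLOR_RGB2HSV); m=cv2.inRange(h,(100,120,60),(125,255,255))
    if lim: k=np.zeros_like(m); k[lim[1]:lim[3],lim[0]:lim[2]]=1; m=m*k
    n,l,st,_=cv2.connectedComponentsWithStats(m); i=1+st[1:,4].argmax()
    v,u=np.where(l==i); return u,v,l==i
E
python3 - <<'E'
from h import *
f=np.load("top0.npz");p,d=f["p"],f["d"];c=eyes.calibration("top")
X=cloud(c,d); print("table z", np.median(X[210:300,280:400,2]))
u,v,m=disp(p,c,lim=(270,205,400,245))
P=plane(c,np.c_[u,v],.05)[:,:2]; r=cv2.minAreaRect(P.astype(np.float32)); print("blue",r,cv2.boxPoints(r).tolist())
z=X[:,:,2]
hi=(z>.03)&(z<.075)
k=np.zeros_like(hi);k[145:206,232:372]=1
v,u=np.where(hi&(k>0)); 
r=cv2.minAreaRect(X[v,u,:2].astype(np.float32)); print("dock",r,cv2.boxPoints(r).tolist())
h=cv2.cvtColor(p,cv2.COLOR_RGB2HSV)
m=cv2.inRange(h,(5,150,100),(22,255,255)); m[:, :340]=0;m[:,372:]=0;m[:175]=0;m[206:]=0
v,u=np.where(m>0); print("flap px",len(u)); print(plane(c,np.c_[u,v],.043)[:,:2].round(3).tolist())
for n,uv,z in [("cup",(220,252),.049),("lid",(250,276),.018),("bottlecap",(184,227),.182),("beaker",(444,203),.06),("lidgreen",(326,286),.018),("timer",(366,136),.066),("scoop",(455,260),.04),("scoopend",(415,303),.04)]:
    print(n,plane(c,uv,z)[0].round(3))
cv2.imwrite("pics/topc.png",cv2.resize(p[140:250,225:400,::-1],None,fx=4.5,fy=4.5,interpolation=cv2.INTER_CUBIC))
E
```

```text
table z 0.0030245314842580685
blue ((0.5108310580253601, 0.010493189096450806), (0.031330276280641556, 0.2579408288002014), 5.135834217071533) [[0.4836837351322174, 0.13754351437091827], [0.5067738890647888, -0.11936173588037491], [0.5379784107208252, -0.11655713617801666], [0.5148882269859314, 0.14034810662269592]]
dock ((0.6336394548416138, 0.09956546127796173), (0.11588192731142044, 0.34141314029693604), 0.012190335430204868) [[0.5756621956825256, 0.27025967836380005], [0.5757347941398621, -0.0711534395813942], [0.6916167140007019, -0.07112875580787659], [0.6915441155433655, 0.27028435468673706]]
flap px 4
[[0.608, -0.038], [0.605, -0.041], [0.599, -0.047], [0.596, -0.05]]
cup [0.416 0.338 0.049]
lid [0.349 0.252 0.018]
bottlecap [0.476 0.413 0.182]
beaker [ 0.573 -0.314  0.06 ]
lidgreen [0.325 0.027 0.018]
timer [ 0.767 -0.082  0.066]
scoop [ 0.407 -0.351  0.04 ]
scoopend [ 0.28  -0.233  0.04 ]
```

View pics/topc.png

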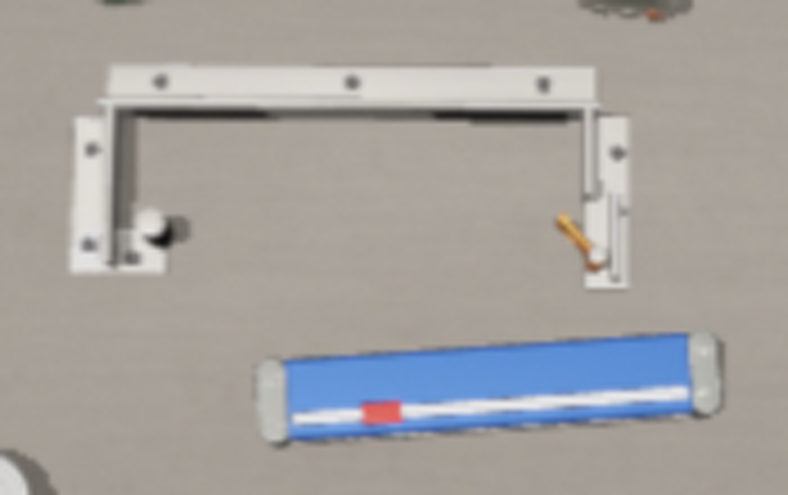

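The crop is clear. The post top is at crop (152,220), the flap tip at (561,217), the hinge at (597,257) and the fence's inner top edge along row ~104. I'll compute the dock pose and the dispenser outline.

```bash
cat >> h.py <<'E'
def frame(pts):  # fit dock pose: pts list of (world xy, dock xy)
    W=np.array([a for a,_ in pts]);D=np.array([b for _,b in pts]);wc,dc=W.mean(0),D.mean(0)
    A=(W-wc);B=(D-dc); th=np.arctan2((B[:,0]*A[:,1]-B[:,1]*A[:,0]).sum(),(A*B).sum())
    R=np.array([[np.cos(th),-np.sin(th)],[np.sin(th),np.cos(th)]]); o=wc-R@dc
    return o,th,(W-(D@R.T+o))
E
python3 - <<'E'
from h import *
c=eyes.calibration("top")
f=lambda x,y,z: plane(c,((x+.5)/4.5-.5+225,(y+.5)/4.5-.5+140),z)[0,:2]
post=f(152,220,.06);tip=f(561,217,.043);hin=f(597,255,.04)
o,th,res=frame([(post,(-.078,.128)),(tip,(-.071,-.141)),(hin,(-.096,-.164))]); print("dock",o,np.degrees(th),res.round(4).tolist())
for x,y in [(115,104),(352,104),(597,103)]: print("fence",[f(x,y,z).round(3).tolist() for z in (.04,.05,.06)])
p=[f(258,400,.04),f(721,373,.04)]; print("ends",p)
for x,y in [(262,362),(712,336),(718,408),(268,442)]: print("corner",f(x,y,.05))
g=np.load("top0.npz"); X=cloud(c,g["d"])
print("fence h", np.round(np.nanmax(X[160:168,250:355,2],axis=0)[::10],3), "disp h",X[222:230,300:370:10,2].max(0).round(3))
E
```

```text
dock [0.68341015 0.10529692] 0.7954049012073909 [[0.0, -0.0014], [-0.0002, 0.0011], [0.0002, 0.0003]]
fence [[0.684, 0.261], [0.682, 0.26], [0.68, 0.258]]
fence [[0.687, 0.104], [0.685, 0.103], [0.683, 0.103]]
fence [[0.692, -0.058], [0.69, -0.058], [0.687, -0.057]]
ends [array([0.48971573, 0.15968019]), array([ 0.51383651, -0.1419475 ])]
corner [0.51367029 0.15704749]
corner [ 0.53692416 -0.13470031]
corner [ 0.4900841 -0.1389847]
corner [0.46189967 0.15159518]
fence h [0.056 0.055 0.054 0.055 0.055 0.048 0.054 0.052 0.053 0.055 0.056] disp h [0.054 0.057 0.057 0.061 0.057 0.058 0.058]
```

```bash
python3 -m jog '[0.8,1,0.3,0,0,-0.105,-1, 0.8,1,0.3,0,0,-0.105,-1, 0.8,1,0.3,0,0,-0.105,-1, 0.8,1,0.3,0,0,-0.105,-1, 0.8,1,0.3,0,0,-0.105,-1, 0.8,1,0.3,0,0,-0.105,-1, 0.8,1,0.3,0,0,-0.105,-1]' 40
python3 -m jog '[0.4,1,0.1,0,0,0,-1, 0.4,1,0.1,0,0,0,-1, 0.4,1,0.1,0,0,0,-1, 0.4,1,0.1,0,0,0,-1, 0.4,1,0.1,0,0,0,-1, 0.4,1,0.1,0,0,0,-1]'
python3 -m jog '[0,1,0,0,0,0,-1, 0,1,0,0,0,0,-1, 0,1,0,0,0,0,-1, 0,1,0,0,0,0,-1, 0,1,0,0,0,0,-1, 0,1,0,0,0,0,-1, 0,1,0,0,0,0,-1]'
python3 - <<'E'
from h import *
s=env.get_state();p,d=eyes.read_camera("wrist"); np.savez("w1.npz",p=p,d=d,pos=s["tcp_pos"],q=s["orientation"]); cv2.imwrite("pics/w1.png",p[:,:,::-1])
print(s["tcp_pos"],s["orientation"],s["clock"]); c=wrist_cal(s); print(c["fx"],c["k1"],-c["R"].T@c["t"],c["R"].round(2).tolist())
E
```

```text
clock: 0.68
tcp_pos: [0.3484, -0.3402, 0.2927]
orientation: [-0.0, 1.0, 0.002, 0.001]
wrist_force: [0.4, -1.5, -0.1]
finger_gap: 0.0006
grip_force: 0.0
clock: 1.18
tcp_pos: [0.4272, -0.1391, 0.3119]
orientation: [-0.001, 1.0, 0.003, 0.001]
wrist_force: [-1.1, -1.3, 0.5]
finger_gap: -0.0
grip_force: 0.0
clock: 1.77
tcp_pos: [0.4258, 0.0574, 0.3111]
orientation: [0.0, 1.0, 0.002, -0.0]
wrist_force: [0.6, -0.3, -0.4]
finger_gap: -0.0001
grip_force: 0.0
[0.42583357 0.05737812 0.3110588 ] [ 2.26088518e-04  9.99997685e-01  2.12115458e-03 -2.81898522e-04] 1.7667
324.13778200664876 -0.04905105047139041 [0.49970504 0.0569705  0.4533443 ] [[0.0, -1.0, 0.0], [-0.96, -0.0, 0.3], [-0.3, -0.0, -0.96]]
```

View pics/w1.png

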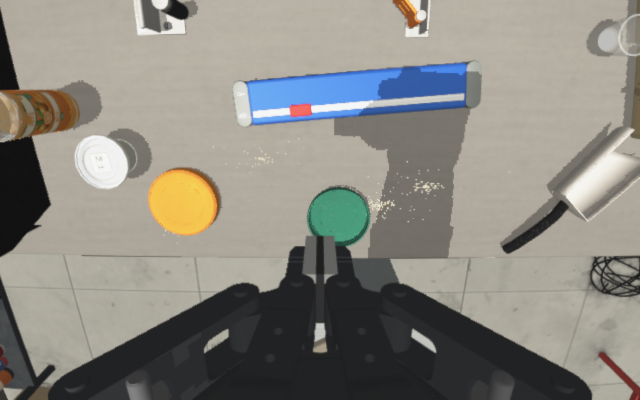

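Dispenser ends in this wrist view are at about (241,104) and (473,84). I'll build a pose function from the blue cover, check it on both cameras, and go to the push start.

```bash
cat >> h.py <<'E'
DO=np.array([.684,.105]);DY=.018
def todock(P,o=None,y=None):
    o=DO if o is None else o; y=DY if y is None else y
    R=np.array([[np.cos(y),-np.sin(y)],[np.sin(y),np.cos(y)]]); return (np.atleast_2d(P)-o)@R
def dpose(p,c):
    h=cv2.cvtColor(p,cv2.COLOR_RGB2HSV); m=cv2.inRange(h,(100,110,40),(125,255,255))
    v,u=np.where(m>0); P=plane(c,np.c_[u,v],.05)[:,:2]
    k=(P[:,0]>.4)&(P[:,0]<.75)&(P[:,1]>-.25)&(P[:,1]<.3)
    (cx,cy),(w,l),a=cv2.minAreaRect(P[k].astype(np.float32)*1000)
    if w>l: w,l=l,w; a-=90
    a=(a+90)%180-90
    C=np.array([cx,cy])/1000; ax=np.array([-np.sin(np.radians(a)),np.cos(np.radians(a))])
    d=todock(np.array([C,C+.15*ax,C-.15*ax]))*1000
    print(f"disp world {C.round(4)} yaw {a:.1f} size {w:.0f}x{l:.0f} | dock C {d[0].round(1)} L {d[1].round(1)} R {d[2].round(1)} yaw {a-np.degrees(DY):.1f}")
    return C,a
def look(n,save=None):
    s=env.get_state(); p,d=eyes.read_camera(n); c=wrist_cal(s) if n=="wrist" else eyes.calibration(n)
    if save: cv2.imwrite(f"pics/{save}.png",p[:,:,::-1])
    return p,d,c
E
python3 - <<'E'
from h import *
dpose(np.load("top0.npz")["p"],eyes.calibration("top"))
f=np.load("w1.npz"); c=wrist_cal(dict(tcp_pos=f["pos"],orientation=f["q"])); dpose(f["p"],c)
print(plane(c,[(241,104),(473,84)],.045))
E
python3 -m jog '[-0.03,0.28,0,0,0,0,-1, -0.03,0.28,-0.5,0,0,0,-1, -0.03,0.28,-1,0,0,0,-1, -0.03,0.28,-1,0,0,0,-1, -0.03,0.28,-1,0,0,0,-1, -0.03,0.28,-1,0,0,0,-1]'
python3 -m jog '[0,0,-0.3,0,0,0,-1, 0,0,-0.48,0,0,0,-1, 0,0,-0.48,0,0,0,-1, 0,0,-0.48,0,0,0,-1]'
```

```text
disp world [0.5009 0.0095] yaw 5.1 size 51x259 | dock C [-184.8  -92.2] L [-195.4   57.5] R [-174.1 -241.8] yaw 4.1
disp world [0.4981 0.0118] yaw 5.1 size 52x261 | dock C [-187.5  -89.9] L [-198.3   59.8] R [-176.8 -239.5] yaw 4.1
[[ 0.48541808  0.15305318  0.045     ]
 [ 0.51110332 -0.12939526  0.045     ]]
clock: 2.32
tcp_pos: [0.42, 0.0906, 0.112]
orientation: [-0.007, 1.0, 0.009, -0.001]
wrist_force: [1.2, -0.3, -0.7]
finger_gap: 0.0001
grip_force: 0.0
clock: 2.65
tcp_pos: [0.417, 0.0907, 0.0146]
orientation: [-0.007, 1.0, 0.009, -0.004]
wrist_force: [0.3, -0.0, 0.5]
finger_gap: 0.0002
grip_force: 0.0
```

Run:
```python
from workcell import env
s=env.get_state(); print(s["joint_pos"].round(3),s["tau"].round(1),s["tcp_pos"],s["orientation"].round(4))
```

```text
[ 0.016  0.234 -0.653  0.692  0.013  3.14 ] [  0.1 -34.8  21.7  -1.    0.1  -0. ] [0.41702378 0.09065705 0.01458685] [-0.0067  0.9999  0.0087 -0.0043]
```

Joint 6 sits at its limit at tool yaw 0, so I'll turn the tool +66°. That also suits the later end push.

```bash
python3 -m jog '[0,0,0,0,0,0.367,-1, 0,0,0,0,0,0.367,-1, 0,0,0,0,0,0.367,-1, 0,0,0,0,0,0.367,-1, 0,0,0,0,0,0.367,-1, 0,0,0,0,0,0.367,-1, 0,0,0,0,0,0.367,-1, 0,0,0,0,0,0.367,-1, 0,0,0,0,0,0.367,-1, 0,0,0,0,0,0.367,-1, 0,0,0,0,0,0.367,-1, 0,0,0,0,0,0.367,-1]'
python3 - <<'E'
from h import *
s=env.get_state(); print(s["joint_pos"].round(3)); p,d,c=look("top"); dpose(p,c)
E
```

```text
clock: 3.65
tcp_pos: [0.4219, 0.0916, 0.0195]
orientation: [-0.005, 0.833, 0.553, -0.003]
wrist_force: [-0.1, 0.5, 0.9]
finger_gap: -0.0002
grip_force: 0.0
[ 0.024  0.237 -0.632  0.712  0.005  1.994]
disp world [0.5011 0.0088] yaw 5.0 size 51x258 | dock C [-184.6  -92.9] L [-195.1   56.7] R [-174.2 -242.6] yaw 4.0
```

```bash
python3 -m jog '[0,0.11,-0.02,0,0,0,-1, 0.1,0.11,-0.02,0,0,0,-1, 0.14,0.11,-0.02,0,0,0,-1, 0.18,0.11,-0.02,0,0,0,-1, 0.22,0.11,-0.02,0,0,0,-1, 0.26,0.11,-0.02,0,0,0,-1, 0.30,0.11,-0.02,0,0,0,-1, 0.34,0.11,-0.02,0,0,0,-1, 0.38,0.11,-0.02,0,0,0,-1, 0.42,0.11,-0.02,0,0,0,-1, 0.46,0.11,-0.02,0,0,0,-1, 0.46,0.11,-0.02,0,0,0,-1]'
python3 - <<'E'
from h import *
p,d,c=look("top"); dpose(p,c)
E
```

```text
clock: 4.7
tcp_pos: [0.5153, 0.1143, 0.0145]
orientation: [-0.005, 0.833, 0.554, -0.003]
wrist_force: [0.1, 0.2, 0.1]
finger_gap: 0.0
grip_force: 0.0
disp world [ 0.5286 -0.025 ] yaw -13.5 size 51x202 | dock C [-157.7 -127.2] L [-119.9   18. ] R [-195.4 -272.4] yaw -14.6
```

```bash
python3 -m jog '[0.04,0,0,0,0,0,-1, 0.08,0,0,0,0,0,-1, 0.12,0,0,0,0,0,-1, 0.15,0,0,0,0,0,-1, 0.17,0,0,0,0,0,-1, 0.17,0,0,0,0,0,-1, 0,0,0,0,0,0,-1, -0.3,0,0.2,0,0,0,-1, -0.6,0,0.9,0,0,0,-1, -0.6,0,0.9,0,0,0,-1, -0.6,0,0.9,0,0,0,-1, -0.6,0,0.9,0,0,0,-1]'
python3 - <<'E'
from h import *
p,d,c=look("top"); dpose(p,c)
E
```

```text
clock: 5.75
tcp_pos: [0.3973, 0.1145, 0.1856]
orientation: [-0.005, 0.833, 0.554, -0.003]
wrist_force: [0.0, 0.6, 0.1]
finger_gap: 0.0001
grip_force: 0.0
disp world [0.5503 0.004 ] yaw -23.0 size 52x259 | dock C [-135.5  -98.6] L [-74.4  38.4] R [-196.7 -235.5] yaw -24.1
```

Excellent: the dispenser lies almost exactly on the insertion line. One wrist look will refine the dock and the relative position before the axial slide.

```bash
python3 -m jog '[0.815,0.05,0.72,0,0,0,-1, 0.815,0.05,0.72,0,0,0,-1, 0.815,0.05,0.72,0,0,0,-1, 0.815,0.05,0.72,0,0,0,-1, 0.815,0.05,0.72,0,0,0,-1, 0.815,0.05,0.72,0,0,0,-1, 0.815,0.05,0.72,0,0,0,-1, 0.815,0.05,0.72,0,0,0,-1]'
python3 - <<'E'
from h import *
p,d,c=look("wrist","w2"); np.savez("w2.npz",p=p,R=c["R"],t=c["t"]); dpose(p,c); print(proj(c,[[.606,.233,.06],[.61,-.035,.043],[.684,.105,.055],[.684,.261,.055],[.684,-.05,.055]]).round(0).tolist())
E
```

```text
clock: 6.47
tcp_pos: [0.5617, 0.1245, 0.3274]
orientation: [-0.006, 0.833, 0.554, -0.004]
wrist_force: [-1.1, 0.0, -0.8]
finger_gap: -0.0002
grip_force: 0.0
disp world [0.5558 0.0269] yaw -23.0 size 52x217 | dock C [-129.6  -75.8] L [-68.5  61.2] R [-190.7 -212.8] yaw -24.1
[[323.0, 54.0], [397.0, 239.0], [419.0, 129.0], [376.0, 3.0], [452.0, 233.0]]
```

View pics/w2.png

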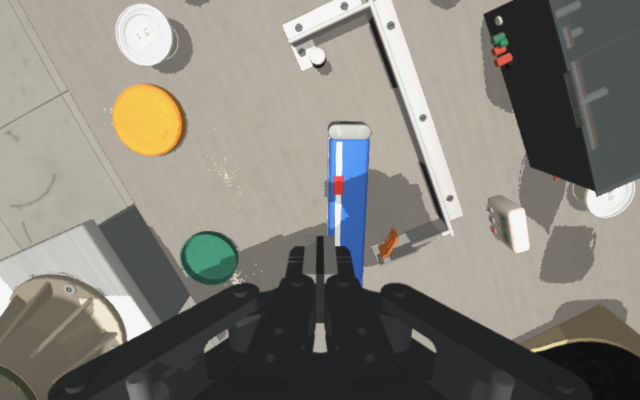

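Run:
```python
from h import *
f=np.load("w2.npz"); p=f["p"]; c=dict(eyes.calibration("wrist")); c["R"]=f["R"];c["t"]=f["t"]
cv2.imwrite("pics/w2c.png",cv2.resize(p[20:165,270:470,::-1],None,fx=4,fy=4,interpolation=cv2.INTER_CUBIC))
```

```text
(no output)
```

View pics/w2c.png

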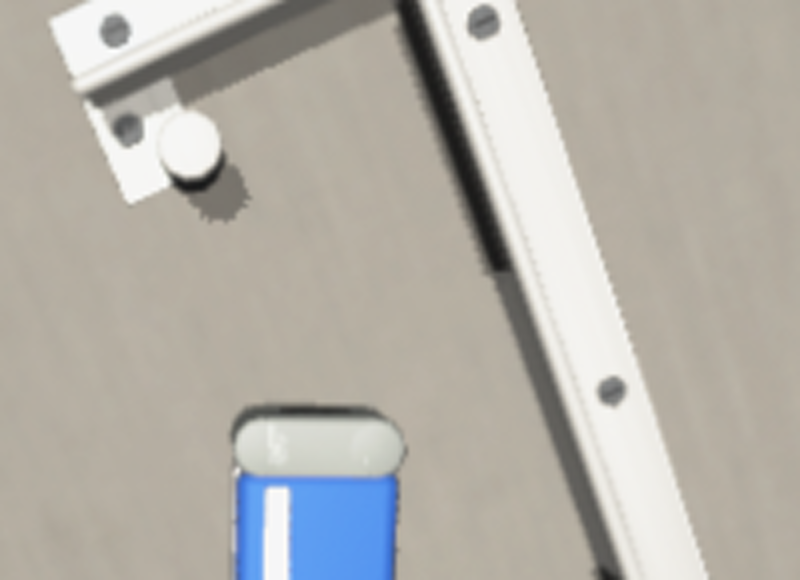

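Run:
```python
from h import *
f=np.load("w2.npz"); p=f["p"]; c=dict(eyes.calibration("wrist")); c["R"]=f["R"];c["t"]=f["t"]
g=lambda x,y,z: plane(c,((x+.5)/4-.5+270,(y+.5)/4-.5+20),z)[0,:2]
post=g(191,147,.06); print("post",post, "w", np.linalg.norm(g(158,147,.06)-g(223,147,.06)))
F=[g(425,0,.055),g(520,290,.055),g(615,580,.055)]; print("fence",F)
for x,y in [(233,440),(236,560),(405,445),(398,560),(318,415)]: print("disp",g(x,y,.045).round(4))
C,a=dpose(p,c)
n=np.array([np.cos(np.radians(a)),np.sin(np.radians(a))]); t=np.array([-n[1],n[0]])
e=g(318,415,.045)
print("post rel to disp axis (front dist, along beyond end)",(post-C)@n,(post-e)@t)
fd=F[2]-F[0]; yf=np.degrees(np.arctan2(fd[0],-fd[1])); print("fence yaw",yf)
nf=np.array([np.cos(np.radians(yf)),np.sin(np.radians(yf))]); print("post to fence",(F[1]-post)@nf)
```

```text
post [0.59922305 0.23333285] w 0.019198945070157326
fence [array([0.67786649, 0.24486907]), array([0.67653221, 0.15704094]), array([0.67582142, 0.05893431])]
disp [0.5774 0.1475]
disp [0.5633 0.1105]
disp [0.6283 0.1246]
disp [0.6131 0.0899]
disp [0.6058 0.1443]
disp world [0.5558 0.0269] yaw -23.0 size 52x217 | dock C [-129.6  -75.8] L [-68.5  61.2] R [-190.7 -212.8] yaw -24.1
post rel to disp axis (front dist, along beyond end) -0.04076928860267792 0.07935956418628891
fence yaw -0.630162785644002
post to fence 0.07814356008517842
```

Clearance is 2–3 mm to the post, so the line is good. I'll go behind the right end with the fingers ~8 mm apart and the pads parallel to the end face.

```bash
python3 -m jog '[-0.45,-1,0,0,0,0,-0.81, -0.45,-1,0,0,0,0,-0.81, -0.45,-1,0,0,0,0,-0.81, -0.45,-1,0,0,0,0,-0.81, -0.45,-1,0,0,0,0,-0.81, -0.45,-1,0,0,0,0,-0.81, -0.45,-1,0,0,0,0,-0.81]'
python3 -m jog '[0,-0.5,-0.3,0,0,0,-0.81, 0,-0.5,-0.5,0,0,0,-0.81, 0,-0.5,-0.7,0,0,0,-0.81, 0,-0.5,-1,0,0,0,-0.81, 0,-0.5,-1,0,0,0,-0.81, 0,-0.5,-1,0,0,0,-0.81, 0,-0.5,-1,0,0,0,-0.81]'
python3 -m jog '[0,0,-0.2,0,0,0,-0.81, 0,0,-0.4,0,0,0,-0.81, 0,0,-0.57,0,0,0,-0.81, 0,0,-0.57,0,0,0,-0.81, 0,0,-0.57,0,0,0,-0.81]'
```

```text
clock: 7.1
tcp_pos: [0.4686, -0.0772, 0.3272]
orientation: [-0.006, 0.834, 0.552, -0.004]
wrist_force: [0.3, -0.2, 0.6]
finger_gap: 0.0082
grip_force: 0.0
clock: 7.68
tcp_pos: [0.4669, -0.1725, 0.1216]
orientation: [-0.011, 0.833, 0.554, -0.006]
wrist_force: [-0.4, 0.3, 0.1]
finger_gap: 0.0081
grip_force: 0.0
clock: 8.1
tcp_pos: [0.4705, -0.1738, 0.014]
orientation: [-0.007, 0.832, 0.554, -0.005]
wrist_force: [0.6, -0.8, 0.9]
finger_gap: 0.0082
grip_force: 0.0
```

```bash
python3 -m jog '[0.049,0.115,0,0,0,0,-0.81, 0.068,0.161,0,0,0,0,-0.81, 0.088,0.207,0,0,0,0,-0.81, 0.108,0.253,0,0,0,0,-0.81, 0.127,0.299,0,0,0,0,-0.81, 0.147,0.345,0,0,0,0,-0.81, 0.166,0.391,0,0,0,0,-0.81, 0.182,0.428,0,0,0,0,-0.81, 0.182,0.428,0,0,0,0,-0.81, 0.182,0.428,0,0,0,0,-0.81]'
python3 - <<'E'
from h import *
p,d,c=look("top","t3"); np.savez("t3.npz",p=p); dpose(p,c)
cv2.imwrite("pics/t3c.png",cv2.resize(p[140:250,225:400,::-1],None,fx=4.5,fy=4.5,interpolation=cv2.INTER_CUBIC))
E
```

```text
clock: 8.93
tcp_pos: [0.5085, -0.0893, 0.0149]
orientation: [-0.005, 0.832, 0.554, -0.003]
wrist_force: [0.8, -0.4, 1.0]
finger_gap: 0.008
grip_force: 0.0
disp world [0.5723 0.0588] yaw -22.7 size 52x257 | dock C [-112.5  -44.2] L [-52.   93.1] R [-172.9 -181.5] yaw -23.8
```

View pics/t3c.png

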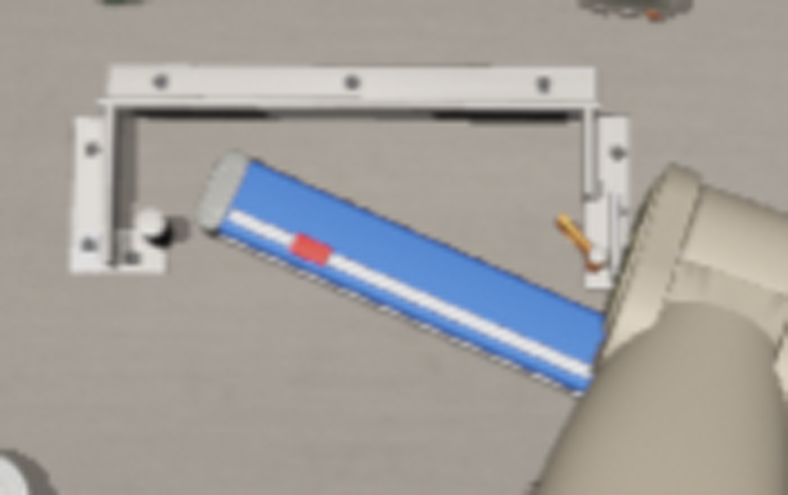

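The left end is just to the right of the post, close to level with it, and the axis is holding. I'll continue 45 mm along the axis and watch the force.

```bash
python3 -m jog '[0.016,0.037,0,0,0,0,-0.81, 0.033,0.074,0,0,0,0,-0.81, 0.049,0.111,0,0,0,0,-0.81, 0.06,0.138,0,0,0,0,-0.81, 0.06,0.138,0,0,0,0,-0.81]'
python3 - <<'E'
from h import *
p,d,c=look("top"); dpose(p,c)
E
python3 -m jog '[0.014,0.03,0,0,0,0,-0.81, 0.027,0.06,0,0,0,0,-0.81, 0.034,0.074,0,0,0,0,-0.81, 0.034,0.074,0,0,0,0,-0.81]'
python3 - <<'E'
from h import *
p,d,c=look("top"); dpose(p,c)
cv2.imwrite("pics/t4c.png",cv2.resize(p[140:250,225:400,::-1],None,fx=4.5,fy=4.5,interpolation=cv2.INTER_CUBIC))
E
```

```text
clock: 9.4
tcp_pos: [0.5202, -0.0616, 0.014]
orientation: [-0.006, 0.832, 0.554, -0.004]
wrist_force: [-0.3, 0.6, -0.0]
finger_gap: 0.0081
grip_force: 0.2
disp world [0.5859 0.0886] yaw -22.8 size 52x250 | dock C [-98.4 -14.6] L [-37.7 122.6] R [-159.  -151.8] yaw -23.9
clock: 9.78
tcp_pos: [0.5266, -0.0467, 0.0137]
orientation: [-0.006, 0.832, 0.554, -0.004]
wrist_force: [-0.1, -0.6, 0.6]
finger_gap: 0.0082
grip_force: 0.3
disp world [0.5933 0.1058] yaw -22.7 size 52x245 | dock C [-90.6   2.5] L [-30.2 139.8] R [-151.1 -134.8] yaw -23.8
```

View pics/t4c.png

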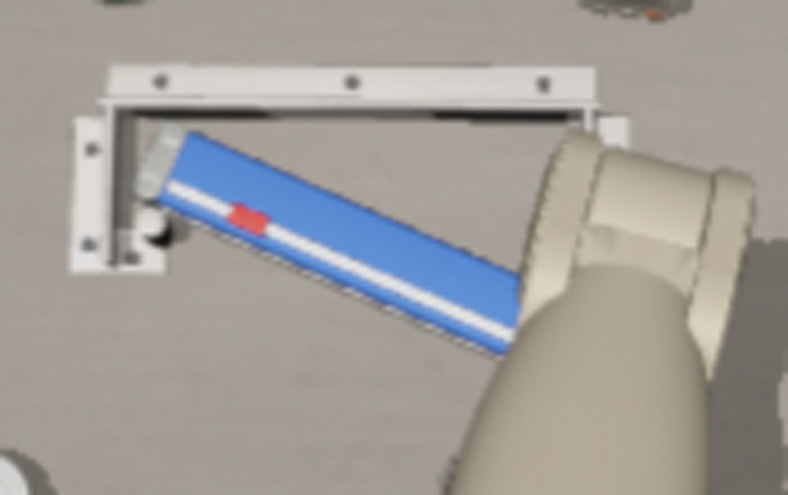

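The left end now sits behind the post at about dock (-33, 134) mm, with the right end still out, as wanted. Next I'll lift off, go to the front of the right part, and turn the tool so the push face is square.

```bash
python3 -m jog '[-0.04,-0.09,0,0,0,0,-1, -0.04,-0.09,0.2,0,0,0,-1, -0.04,-0.09,0.4,0,0,0,-1, -0.06,-0.05,0.5,0,0,0.04,-1, -0.16,0.1,0.5,0,0,0.08,-1, -0.25,0.22,0.5,0,0,0.125,-1, -0.25,0.22,0.4,0,0,0.125,-1, -0.25,0.22,0.2,0,0,0.125,-1, -0.25,0.22,0,0,0,0.125,-1, -0.25,0.22,0,0,0,0.125,-1]'
python3 - <<'E'
from h import *
p,d,c=look("top"); dpose(p,c)
E
```

```text
clock: 10.67
tcp_pos: [0.471, -0.0019, 0.0081]
orientation: [-0.01, 0.708, 0.706, -0.008]
wrist_force: [-1.8, 0.3, -0.7]
finger_gap: -0.0003
grip_force: 0.0
disp world [0.6032 0.1293] yaw -22.7 size 52x194 | dock C [-80.4  25.8] L [-20.  163.1] R [-140.8 -111.5] yaw -23.8
```

```bash
python3 -m jog '[0.1,0,0.01,0,0,0,-1, 0.15,0,0.01,0,0,0,-1, 0.2,0,0.01,0,0,0,-1, 0.25,0,0.01,0,0,0,-1, 0.3,0,0.01,0,0,0,-1, 0.35,0,0.01,0,0,0,-1, 0.4,0,0.01,0,0,0,-1, 0.44,0,0.01,0,0,0,-1, 0.44,0,0.01,0,0,0,-1]'
python3 - <<'E'
from h import *
p,d,c=look("top"); dpose(p,c)
cv2.imwrite("pics/t5c.png",cv2.resize(p[140:250,225:400,::-1],None,fx=4.5,fy=4.5,interpolation=cv2.INTER_CUBIC))
E
```

```text
clock: 11.47
tcp_pos: [0.5662, -0.0034, 0.0182]
orientation: [-0.004, 0.709, 0.706, -0.004]
wrist_force: [-1.2, 1.8, -0.0]
finger_gap: -0.0002
grip_force: 0.6
disp world [0.6287 0.1429] yaw -7.1 size 52x186 | dock C [-54.6  38.9] L [-33.5 187.4] R [ -75.7 -109.6] yaw -8.1
```

View pics/t5c.png

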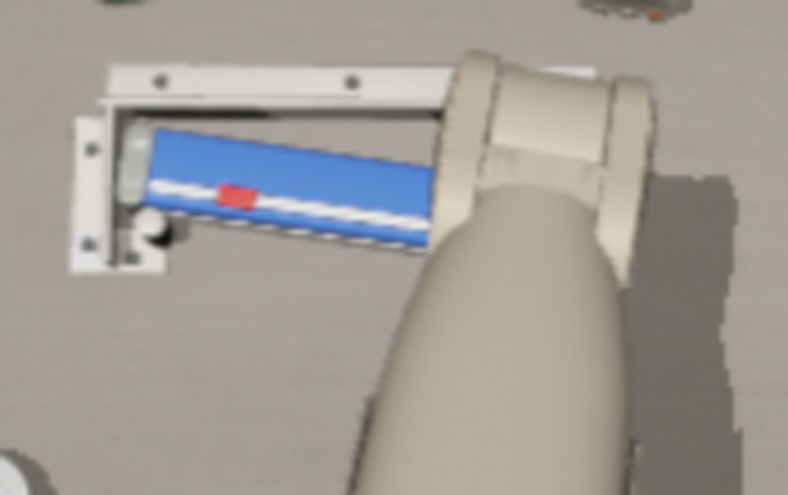

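The rotation is at -8° and the left end is staying behind the post. I'll continue in finer steps.

```bash
python3 -m jog '[0.03,0,0,0,0,0,-1, 0.06,0,0,0,0,0,-1, 0.09,0,0,0,0,0,-1, 0.12,0,0,0,0,0,-1, 0.14,0,0,0,0,0,-1, 0.14,0,0,0,0,0,-1]'
python3 - <<'E'
from h import *
p,d,c=look("top"); dpose(p,c); p,d,c=look("side","s6");
E
```

```text
clock: 12.02
tcp_pos: [0.593, -0.0034, 0.0167]
orientation: [-0.005, 0.709, 0.706, -0.005]
wrist_force: [-2.6, 0.2, 2.4]
finger_gap: -0.0002
grip_force: 1.0
disp world [0.6388 0.1457] yaw -0.8 size 51x187 | dock C [-44.4  41.5] L [-39.6 191.5] R [ -49.3 -108.4] yaw -1.8
```

```bash
python3 -m jog '[0.02,0,0,0,0,0,-1, 0.04,0,0,0,0,0,-1, 0.055,0,0,0,0,0,-1, 0.07,0,0,0,0,0,-1, 0.07,0,0,0,0,0,-1]'
python3 - <<'E'
from h import *
p,d,c=look("top"); dpose(p,c)
E
```

```text
clock: 12.53
tcp_pos: [0.6077, -0.0038, 0.0158]
orientation: [-0.004, 0.709, 0.705, -0.005]
wrist_force: [-0.1, -0.6, 0.2]
finger_gap: 0.0001
grip_force: 0.3
disp world [0.6446 0.1459] yaw 2.7 size 52x190 | dock C [-38.7  41.6] L [-43.  191.5] R [ -34.4 -108.3] yaw 1.6
```

The force dropped, so the flap has likely snapped. I'll retreat and inspect.

```bash
python3 -m jog '[-0.2,0,0,0,0,0,-1, -0.4,0,0,0,0,0,-1, -0.6,0,0.2,0,0,0,-1, -0.9,0,0.8,0,0,0,-1, -0.9,-0.3,0.9,0,0,0,-1, -0.9,-0.6,0.9,0,0,0,-1, -0.9,-1,0.9,0,0,0,-1, -0.9,-1,0.9,0,0,0,-1, -0.9,-1,0.9,0,0,0,-1, -0.9,-1,0.9,0,0,0,-1]'
python3 - <<'E'
from h import *
p,d,c=look("top"); dpose(p,c)
cv2.imwrite("pics/t7c.png",cv2.resize(p[140:250,225:400,::-1],None,fx=4.5,fy=4.5,interpolation=cv2.INTER_CUBIC))
a=np.load("top0.npz")["p"][:,:420]; print("changed px per bystander:",{n:int((np.abs(p[y0:y1,x0:x1].astype(int)-a[y0:y1,x0:x1]).max(2)>40).sum()) for n,(x0,y0,x1,y1) in dict(cup=(205,238,236,268),lid=(230,258,270,294),bottle=(172,213,206,240),timer=(350,126,382,146)).items()})
E
```

```text
clock: 13.42
tcp_pos: [0.4269, -0.2059, 0.1975]
orientation: [-0.003, 0.709, 0.706, -0.004]
wrist_force: [1.3, -0.2, -0.5]
finger_gap: -0.0001
grip_force: 0.0
disp world [0.6463 0.1104] yaw 3.2 size 53x261 | dock C [-37.6   6.1] L [-43.4 156. ] R [ -31.9 -143.8] yaw 2.2
changed px per bystander: {'cup': 0, 'lid': 0, 'bottle': 0, 'timer': 0}
```

View pics/t7c.png

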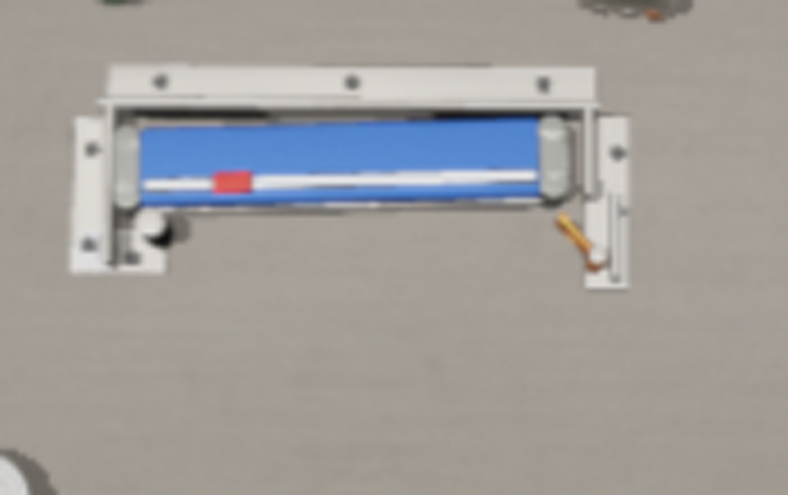

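The dispenser sits inside the dock, its left end behind the post at crop (150,220). The flap lies at crop (561,217)–(597,257), as at the start. I'll do one flap-centroid comparison and hand in if it is unchanged.

Run:
```python
from h import *
a=np.load("top0.npz")["p"]; b=look("top")[0]
def cen(p):
    q=p[182:204,345:362].astype(float); w=np.clip(q[:,:,0]-q[:,:,2]-40,0,None); v,u=np.mgrid[:22,:17]; return (u*w).sum()/w.sum(),(v*w).sum()/w.sum(),w.sum()
A,B=cen(a),cen(b); print(A,B)
if abs(A[0]-B[0])<.3 and abs(A[1]-B[1])<.3: print(env.hand_in())
```

```text
(np.float64(7.258988015978695), np.float64(9.806258322237017), np.float64(1502.0)) (np.float64(7.257006151742994), np.float64(9.796992481203008), np.float64(1463.0))
the job is handed in; nothing more can be done
None
```

The dispenser is parked in the dock with its left end behind the keeper post and the flap shut in front of it, pushed in without any pinch or lift; the job was handed in at about 13.5 s, and no verdict came back.

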